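# Set up a tablet on the writing-box lid

## Task

Raise the lid of the wooden writing box to about 60 degrees from closed and let go of it; its stiff hinge holds it there. Then take the tablet out of the rack and lean it on the raised lid: same way up as it stood, its foot down on the lid's ledge, about midway along it, its back flat on the lid and its screen facing outward, with the lid still at about 60 degrees. Leave the book, the picture frame and the cups where they are.

Things in the scene. Friction and masses are not known exactly. Their poses are not given: they have to be found in the camera images.
- box: shallow wooden writing box standing on the table, fixed, 150 (x) by 280 (y) by 60 mm high; origin at the centre of its underside, z up; its hinge runs along its far (+x) top edge, knob end of the lid towards -x
- box_hinge (a point): middle of the hinge line, on the box (does not move with the lid): 75 mm in +x and 60 mm up from the box's origin; axes of the box, the hinge line is its y
- lid (a joint): angle of the lid in rad: 0 closed (level, on the box), pi/2 upright; its knob end rises. Range 0 to 1.9, starts at 0 to 0.3. The stiff hinge (about 1 N m) holds it where it is left. The lid is a board 140 mm (from hinge line to free edge) by 280 by 10 mm thick; the hinge line lies in its underside
- lid_knob (a point): centre of the lid's dark wooden barrel knob: a cylinder 26 mm in diameter, 24 mm long, axis along the hinge line, on a 12 mm wide arm that holds it clear of the lid's near edge; 172 mm from the hinge line, 110 mm to the +y side of the lid's middle, 5 mm above its underside. Axes: x along the lid towards the hinge, y along the hinge line, z out of the outer (upper) face
- lid_ledge (a point): where the tablet's lower back edge belongs: inner corner of lid face and ledge, at the ledge's middle, 12 mm from the hinge line, on the outer face. Axes: x along the lid towards the hinge, y along the ledge, z out of the face. The ledge is a dark strip 200 mm long (y), 8 mm thick, 22 mm proud, on the hinge side of this point; the lid goes on 128 mm the other way to its free edge
- rack: pale wooden rack, fixed, 190 (x) by 150 (y) by 50 mm high, with three slots across it (along y) at x = -60, 0 and +60 mm, each 17 mm wide, floor 10 mm above the table; origin at the centre of its underside, z up. The tablet, the book and the frame stand upright in the slots, in any order
- tablet: tablet computer in a black bumper case, 14 mm thick (x), 124 mm wide (y), 190 mm tall (z), about 0.4 kg; the tallest thing in the rack. Origin at the centre of its lower edge face, z up along its height, x out of the dark screen. Starts upright in a slot of the rack with the screen to the rack's +x
- tablet_foot (a point): middle of the lower back edge of the tablet (body x = -7 mm, z = 0); axes of the tablet
- tablet_top (a point): middle of the tablet's upper edge (z = 190 mm); axes of the tablet
- tablet_screen (a point): middle of the tablet's screen, on its front face (x = +7 mm, z = 95 mm); axes of the tablet
- book: bystander: thin blue book standing in the rack, 14 by 110 by 145 mm tall; origin at the centre of its underside
- frame: bystander: picture frame standing in the rack, 14 by 140 by 135 mm tall; origin at the centre of its underside
- mug: bystander: white mug, 80 mm across, 85 mm tall, beside the box (its +y side); origin at the centre of its underside
- tumbler: bystander: glass tumbler, 68 mm across, 85 mm tall, beside the rack (its -y side); origin at the centre of its underside
- beaker: bystander: white beaker with blue bands, 79 mm across, 110 mm tall, at the back of the table; origin at the centre of its underside
Things that resemble listed ones, but are neither listed nor needed, are in the scene too. What is shaped like the tablet but orange is not meant.

How it is judged:
On the way:
1. the lid stands at 60 degrees (within 7.5) and is let go, while the tablet is still in the rack (value of joint lid between 0.916 and 1.178 rad and velocity of joint lid between -0.05 and 0.05 rad/s and contact force between the fingers and box below 0.3 N and distance of tablet from where it was at the start of the episode below 0.03 m), for 0.3 s.
At the end, for the whole second after the job is handed in: Lid 60 degrees from closed (within 7.5); tablet at rest on it, same way up as at first, screen outward: foot on the ledge (within 6 mm) and within 30 mm of its middle, back flat on the lid (within 4.5 degrees), straight up the lid (within 7 degrees) (value of joint lid between 0.916 and 1.178 rad and x of tablet_foot in the frame of lid_ledge above -0.006 m and y of tablet_foot in the frame of lid_ledge between -0.03 and 0.03 m and z of tablet_foot in the frame of lid_ledge between -0.003 and 0.006 m and z of tablet_screen in the frame of lid_ledge between 0.01 and 0.02 m and x of tablet_top in the frame of lid_ledge below -0.17 m and angle between the x axis of tablet and the z axis of lid_ledge, either way round below 0.08 rad and angle between the z axis of tablet and the x axis of lid_ledge, either way round below 0.13 rad and linear speed of tablet below 0.02 m/s); the robot touches nothing.
It fails at once if the book is moved by more than 30 mm or tipped (distance of book from where it was at the start of the episode above 0.03 m or angle between book's own z axis and vertical above 0.35 rad).
It fails at once if the frame is moved by more than 30 mm or tipped (distance of frame from where it was at the start of the episode above 0.03 m or angle between frame's own z axis and vertical above 0.35 rad).
It fails at once if the mug is moved by more than 30 mm or tipped (distance of mug from where it was at the start of the episode above 0.03 m or angle between mug's own z axis and vertical above 0.35 rad).
It fails at once if the tumbler is moved by more than 30 mm or tipped (distance of tumbler from where it was at the start of the episode above 0.03 m or angle between tumbler's own z axis and vertical above 0.35 rad).
It fails at once if the beaker is moved by more than 30 mm or tipped (distance of beaker from where it was at the start of the episode above 0.03 m or angle between beaker's own z axis and vertical above 0.35 rad).
It also fails if it takes over 69 s, if anything falls off the work surface, if the arm or the gripper's body presses on something with over 40 N, if the wrist force passes 120 N, or if a joint passes its speed limit or range.

## Robot

A 6-joint arm with a two-finger parallel gripper is mounted at the origin on the work surface. World frame = base frame: x ahead of the robot, y to its left, z up, the work surface at z = 0. Lengths are in m, angles in rad, forces in N, time in s.
With the tool pointing down it reaches from about 0.35 to 0.775 m from the base axis. Payload 5.5 kg.
Tool frame: the origin (TCP) lies midway between the tips of the shut fingers; the grasp point (between the pads) lies grip_point_offset behind it (grip_point_offset is the distance from the TCP to the grasp point, in m); z points along the fingers, y is the direction in which the jaws open and shut (so a half turn about z gives the same grasp; the last joint's range is limited). The gripper opens to 85 mm and grips with 20 to 120 N. Pads are 22 mm wide; open, the fingers measure 114 mm over their backs; the gripper's body (76 mm by 85 mm) begins 54 mm behind the grasp point. The pads swing forward as they close: fully open they stand 13 mm farther back than shut.
Start: joints at [1.179, 0.313, 0.046, 1.304, 0, 1.431], TCP at [0.143, 0.557, 0.231] pointing down, gripper open.
Joint ranges: [-2.76, 2.76], [-0.86, 1.69], [-1.03, 1.26], [-2.2, 2.34], [-1.47, 1.5], [-3.14, 3.14]. Speed limits (rad/s): [2.57, 2.57, 3.14, 3.14, 3.14, 3.14].

## Interface

Orientations are given as a unit quaternion [w, x, y, z].
In Python, from workcell import * gives the robot as it stands.
- The arm moves only by the tool send_rows, never from a script. Its argument "series" is one flat list of numbers, 7 for each row, row after row: the shift along the tool's x, y, z in cm, then the turn, a rotation vector about the tool's x, y, z in degrees, then the opening, from 0 (shut) to 1 (fully open). A call has 1 to 10 rows; each row is the pose to reach, as a shift and turn from the pose commanded when the call began, along the tool's axes at that moment; what a row does not reach only later rows make up. A row lasts 1/12 s, in which the tool goes at most 41.7 mm and 7.16 degrees, less where a joint would pass 70% of its speed; a pose out of reach is approached as far as the arm can. A call with a gripper value outside its range is refused whole. The fingers move at their own pace and stop on an object; "newtons" is the grip in N (left out, the last holds). Time passes only in rows, so rows that repeat a pose let the fingers close. It gives the time, the measured TCP pose, the force and the opening at its end, in the units of the state.
- get_state(): the state, without advancing time (a new reading comes with each control period).
- read_camera(name): name is "side" or "top"; returns the picture (480x640x3 uint8, blue, green, red); there is no depth.
- camera_info(name): a dict with "K" (3x3 intrinsics, pixels), "xyz" and "attitude" of the camera in the world. Camera axes: x right, y down, z forward; pixel columns grow to the right and rows downward; lengths in m; the calibration is good to about 2 mm. A picture is of the moment at which its call begins. camera_info takes no time and is no camera call.
- hand_in(): hands the job in, once; it reports no verdict.
Trained networks look in the newest picture that a camera, given by its name, has taken for a name from the list of things; names that differ only in an ending like _2 or _b are one class to them, and where a whole thing is asked for, a point or a joint stands for the part that bears it (a point fixed in the world has none). Each returns a list of dicts, best first, with "p" (0 to 1); they miss things now and then, are a little off and sometimes report something else, mostly with a low value. They report only what shows in the picture. A call takes as long as a camera call. They do not tell look-alikes from the thing itself.
- silhouettes(camera, label): "pixels" (480x640 bool, what is visible of it) and "box" ([left, top, width, height] in pixels, round what is visible of it).
The state is a dict: "clock": time; "joint_pos": joint angles; "qvel": joint speeds; "tau": joint torques, N m; "tcp_pos": TCP position; "orientation": TCP orientation; "wrist_force": force on the tool from outside, world axes, zero at the start; "ft_torque": the same for the moment, N m; "finger_gap": finger opening in m.
Only numpy, scipy, OpenCV 4.12 (cv2) and the standard library are available. Lean on these libraries where they do the work, as an engineer would, in place of code of your own. Each camera call takes 0.05 s, during which the arm holds its last target. There are 200 camera calls.

## Working session

There is one attempt and no reset: what is moved stays moved. The work goes in short steps, Python scripts to look and compute and a tool call to move; the robot and the scene stay as the last step left them, time stands still between calls to the robot, and variables do not carry over. Pictures are saved under pics/ and viewed, about 8 in all and at most 12, crops included, and the job is handed in when it is done.

Besides the shell and the picture viewer there is one more tool, called as a command line: name --argument value ..., lists and objects as JSON in quotes. send_rows: Moves the arm, as the interface text tells. Its arguments: {"type":"object","properties":{"series":{"type":"array"},"newtons":{"type":"number"}},"required":["series"]}

```bash
mkdir -p pics; ls
python3 - <<'E'
from workcell import *
import cv2
print(get_state())
for c in ("side","top"):
    print(c,camera_info(c)); cv2.imwrite(f"pics/{c}0.png",read_camera(c))
    for l in ("box","lid_knob","rack","tablet","book","frame","mug","tumbler","beaker","lid"):
        try: print(l,[(round(d["p"],2),d["box"]) for d in silhouettes(c,l)])
        except Exception as e: print(l,e)
try: print(grip_point_offset)
except Exception as e: print(e)
E
```

```text
pics
{'clock': 0.0, 'joint_pos': array([1.17941318e+00, 3.13997032e-01, 4.49865927e-02, 1.30360080e+00,
       1.13640125e-05, 1.43120856e+00]), 'qvel': array([ 0.00075471, -0.00028594, -0.00020256,  0.00134749, -0.00040093,
       -0.00023527]), 'tau': array([-1.10422036e-03, -4.80626464e+01,  2.98533797e+01,  1.92818017e-02,
       -2.21590808e-04, -2.07611157e-05]), 'tcp_pos': array([0.14306111, 0.55639514, 0.2304139 ]), 'orientation': array([-2.43578622e-04,  1.25565318e-01,  9.92084940e-01, -8.74170548e-04]), 'wrist_force': array([-0.2702974 , -0.30912284,  0.16852229]), 'ft_torque': array([ 0.00398878,  0.04075979, -0.03143845]), 'finger_gap': 0.08547403317377703}
side {'K': array([[513.74748926,   0.        , 319.88849849],
       [  0.        , 513.74748926, 234.58849161],
       [  0.        ,   0.        ,   1.        ]]), 'xyz': array([0.43631034, 0.99545353, 0.95721377]), 'attitude': array([ 0.02557715, -0.05673155,  0.89828818, -0.43497779])}
box [(0.95, [245.0, 251.1, 88.6, 107.3])]
lid_knob [(0.87, [242.2, 251.9, 89.3, 87.9]), (0.58, [249.1, 190.3, 28.0, 49.1])]
rack [
[... 544 characters left out ...]
y([ 0.34354839, -0.01698435,  1.5234794 ]), 'attitude': array([ 0.05407088, -0.69911883,  0.7103681 , -0.06071549])}
box [(0.76, [210.2, 196.3, 114.6, 67.9]), (0.25, [379.4, 278.0, 55.0, 12.1])]
lid_knob [(0.63, [207.3, 189.6, 118.9, 77.7])]
rack [(0.88, [369.8, 226.2, 63.7, 77.5]), (0.43, [209.6, 192.9, 112.8, 74.2])]
tablet [(0.63, [305.2, 291.0, 44.6, 38.1]), (0.62, [379.7, 224.8, 60.6, 20.3]), (0.46, [377.6, 255.7, 62.6, 12.7])]
book [(0.95, [381.9, 279.1, 54.2, 10.9])]
frame [(0.97, [376.7, 254.6, 65.5, 10.9])]
mug [(0.91, [168.9, 189.0, 42.8, 35.2])]
tumbler [(0.57, [441.7, 238.7, 28.1, 25.3])]
beaker [(0.64, [367.8, 154.3, 38.0, 37.3])]
lid [(0.77, [208.9, 192.0, 114.5, 75.7])]
0.0187
```

Run:
```python
import cv2
t=cv2.imread("pics/top0.png")[140:340,150:490]; s=cv2.imread("pics/side0.png")[140:400,200:420]
cv2.imwrite("pics/t1.png",cv2.resize(t,None,fx=2.35,fy=2.35,interpolation=2)); cv2.imwrite("pics/s1.png",cv2.resize(s,None,fx=2.3,fy=2.3,interpolation=2))
```

```text
(no output)
```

View pics/t1.png

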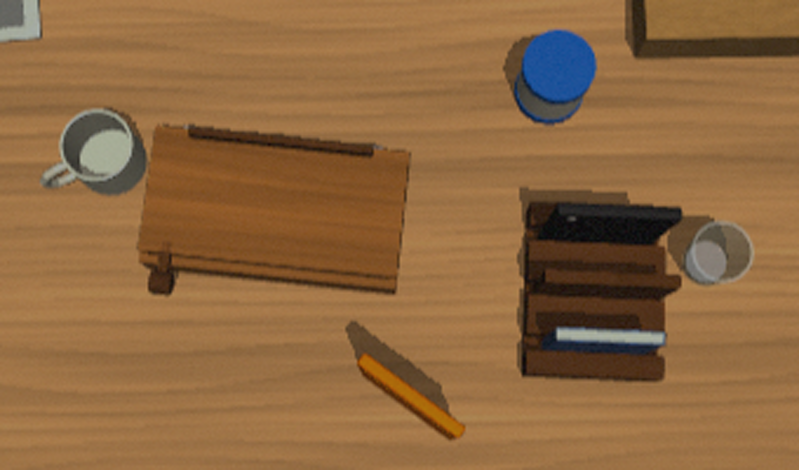

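View pics/s1.png

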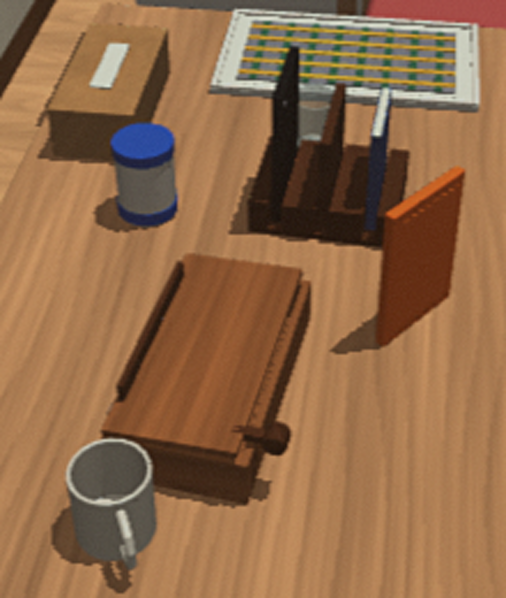

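The top crop shows:
- The box at left, with the ledge along its upper (+x) edge and the knob at crop (162,278).
- The rack at right, with the black tablet in the far slot, its top edge around (560–681, 206–220). A brown frame is in the middle slot and the blue book in the near one.

The tablet candidates are the black one in the rack and the orange look-alike standing at crop (410,395). The black one fits: it has a black case, stands in the rack and is the tallest thing there. The side crop confirms this, with the black slab top at (292,47).

```bash
cat > h.py <<'E'
import numpy as np, cv2
from scipy.spatial.transform import Rotation as R
from scipy.optimize import least_squares
from workcell import *
def q2R(q): return R.from_quat([q[1],q[2],q[3],q[0]])
CI={c:camera_info(c) for c in("side","top")}
def proj(c,P):
    i=CI[c]; p=(np.atleast_2d(P)-i["xyz"])@q2R(i["attitude"]).as_matrix()
    p=p@i["K"].T; return p[:,:2]/p[:,2:]
def pose2(x,y,a): 
    return lambda P:(R.from_euler("z",a).apply(np.atleast_2d(P))+[x,y,0])
def lidpt(b,th,s,y,h): # s from hinge, h above underside
    return b(np.array([.075-s*np.cos(th)+h*np.sin(th),y,.06+s*np.sin(th)+h*np.cos(th)]))[0]
tc=lambda u,v:np.array([150+u/2.35,140+v/2.35]); sc=lambda u,v:np.array([200+u/2.3,140+v/2.3])
E
python3 - <<'E'
from h import *
L=[("t",(160,126),0,.14,.01),("t",(410,151),0,-.14,.01),("t",(398,277),.14,-.14,.01),("t",(140,251),.14,.14,.01),
("t",(190,127),.008,.1,.032),("t",(374,148),.008,-.1,.032),
("s",(187,256),0,-.14,.01),("s",(302,270),.14,-.14,.01),("s",(238,455),.14,.14,.01),("s",(107,432),0,.14,.01),("s",(277,437),.172,.11,.005),("t",(161,277),.172,.11,.005)]
B=[("t",(396,292),-.075,-.14,.06),("s",(309,283),-.075,-.14,.06),("s",(248,500),-.075,.14,0)]
f=lambda k,p:(tc if k=="t" else sc)(*p)
cn=dict(t="top",s="side")
def res(v):
    b=pose2(*v[:3]); r=[proj(cn[k],lidpt(b,v[3],*g))[0]-f(k,p) for k,p,*g in L]+[proj(cn[k],b([g]))[0]-f(k,p) for k,p,*g in B]
    return np.ravel(r)
s=least_squares(res,[.45,.1,-.1,.1],loss="soft_l1"); print(s.x); print(res(s.x).reshape(-1,2).round(1).tolist())
b=pose2(*s.x[:3]); print("knob",lidpt(b,s.x[3],.172,.11,.005))
for th in(1.047,): print("knob60",lidpt(b,th,.172,.11,.005),"ledge",lidpt(b,th,.012,0,.01))
T=[("t",(527,204),-.095*-1,.075,.05),("t",(522,375),-.095,.075,.05),("t",(664,379),-.095,-.075,.05),("s",(250,203),.095,.075,.05),("s",(383,217),-.095,.075,.05),("s",(250,228),.095,.075,0),("s",(380,243),-.095,.075,0)]
TT=[("t",(560,205),.067,.062,.2),("t",(681,208),.067,-.062,.2),("t",(679,219),.053,-.062,.2),("s",(300,49),.053,-.062,.2),("s",(275,215),.06,.062,.045)]
def res2(v):
    b=pose2(*v[:3]); return np.ravel([proj(cn[k],b([g]))[0]-f(k,p) for k,p,*g in T]+[proj(cn[k],b([np.add(g,[0,v[3],0])]))[0]-f(k,p) for k,p,*g in TT])
s=least_squares(res2,[.45,-.2,0,0],loss="soft_l1"); print(s.x);print(res2(s.x).reshape(-1,2).round(1).tolist())
print("tablettop",pose2(*s.x[:3])([.06,s.x[3],.2]))
for n,p in(("mug",(97,140)),): print(n,p)
E
```

```text
[ 0.61101942  0.10772588 -0.12005146  0.03235213]
[[-1.6, -0.4], [0.5, 0.2], [-0.1, 0.2], [-0.8, -0.2], [-0.6, 1.5], [-0.2, 0.7], [-0.7, -1.7], [0.2, -0.7], [-0.5, -0.9], [-2.9, -1.3], [-0.1, 0.8], [0.7, 2.7], [0.3, -1.4], [0.9, -1.6], [0.1, 1.8]]
knob [0.52814147 0.22852104 0.07056098]
knob60 [0.61754181 0.21773654 0.21144023] ledge [0.68811769 0.09842539 0.07539283]
[ 0.51619869 -0.23890146 -0.05077353  0.0009172 ]
[[0.6, -0.9], [1.3, 0.1], [0.1, 0.4], [-1.1, -0.2], [6.6, 1.0], [-1.0, 2.4], [6.8, 3.2], [-2.2, -1.1], [-0.3, -0.5], [0.5, 0.7], [-0.3, -0.7], [0.6, -5.2]]
tablettop [[ 0.57616792 -0.24103055  0.2       ]]
mug (97, 140)
```

```bash
cat >> h.py <<'E'
BOX=(0.6110,0.1077,-0.1200); RACK=(0.5162,-0.2389,-0.0508)
def Rt(yaw,pitch,swap=False):
    """tool: approach = down tilted by pitch toward +x of a frame turned by yaw; jaws along frame y (or in x-z plane if swap)"""
    f=R.from_euler("z",yaw); a=np.array([np.sin(pitch),0,-np.cos(pitch)])
    if swap: y=np.array([np.cos(pitch),0,np.sin(pitch)])*swap
    else: y=np.array([0,1.,0])
    M=np.column_stack([np.cross(y,a),y,a]); return R.from_matrix(f.as_matrix()@M)
def rel(p,Rg,name="",grasp=True):
    s=get_state(); Rn=q2R(s["orientation"])
    p=np.array(p,float)
    if grasp: p=p+Rg.apply([0,0,.0187])
    print(name,"cm",(Rn.inv().apply(p-s["tcp_pos"])*100).round(2),"deg",np.degrees((Rn.inv()*Rg).as_rotvec()).round(1))
E
python3 - <<'E'
from h import *
k=[.526,.2285,.071]
rel([.526,.2285,.16],Rt(-.12,0),"above"); rel(k,Rt(-.12,0),"at")
E
```

```text
above cm [-45.25 -22.27   9.  ] deg [ 0.   0.  -7.5]
at cm [-45.25 -22.27  17.9 ] deg [ 0.   0.  -7.5]
```

send_rows --series '[-45.2,-22.3,5,0,0,-7.5,1,-45.2,-22.3,5,0,0,-7.5,1,-45.2,-22.3,5,0,0,-7.5,1,-45.2,-22.3,5,0,0,-7.5,1,-45.2,-22.3,5,0,0,-7.5,1,-45.2,-22.3,5,0,0,-7.5,1,-45.2,-22.3,5,0,0,-7.5,1,-45.2,-22.3,5,0,0,-7.5,1,-45.2,-22.3,5,0,0,-7.5,1,-45.2,-22.3,5,0,0,-7.5,1]' --newtons 40

```text
clock: 1.93
tcp_pos: [0.457, 0.2868, 0.1905]
orientation: [0.0, 0.06, 0.998, 0.0]
wrist_force: [0.4, 1.1, 0.4]
finger_gap: 0.0853
```

send_rows --series '[0,0,0,0,0,0,1,0,0,0,0,0,0,1]'

```text
clock: 2.1
tcp_pos: [0.4572, 0.2865, 0.19]
orientation: [-0.0, 0.063, 0.998, -0.0]
wrist_force: [-0.8, 0.4, 0.7]
finger_gap: 0.0857
```

Run:
```python
from h import *
print(get_state()["tcp_pos"])
rel([.526,.2285,.16],Rt(-.12,0),"above"); rel([.526,.2285,.071],Rt(-.12,0),"at")
```

```text
[0.45719639 0.28652662 0.1899632 ]
above cm [-7.56 -4.89  4.86] deg [-0.  -0.  -0.3]
at cm [-7.56 -4.89 13.76] deg [-0.  -0.  -0.3]
```

send_rows --series '[-7.6,-4.9,4.8,0,0,0,1,-7.6,-4.9,4.8,0,0,0,1,-7.6,-4.9,4.8,0,0,0,1,-7.6,-4.9,4.8,0,0,0,1,-7.6,-4.9,7,0,0,0,1,-7.6,-4.9,9,0,0,0,1,-7.6,-4.9,11,0,0,0,1,-7.6,-4.9,13,0,0,0,1,-7.6,-4.9,13.7,0,0,0,1,-7.6,-4.9,13.7,0,0,0,0.6]'

```text
clock: 2.93
tcp_pos: [0.5227, 0.2314, 0.0522]
orientation: [-0.002, 0.059, 0.998, -0.0]
wrist_force: [-0.2, 0.1, -0.1]
finger_gap: 0.0754
```

Run:
```python
from h import *
cv2.imwrite("pics/a.png",np.hstack([cv2.resize(read_camera("top")[170:290,150:290],(392,336),interpolation=2),cv2.resize(read_camera("side")[220:360,230:360],(390,420),interpolation=2)[:336]]))
```

```text
(no output)
```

View pics/a.png

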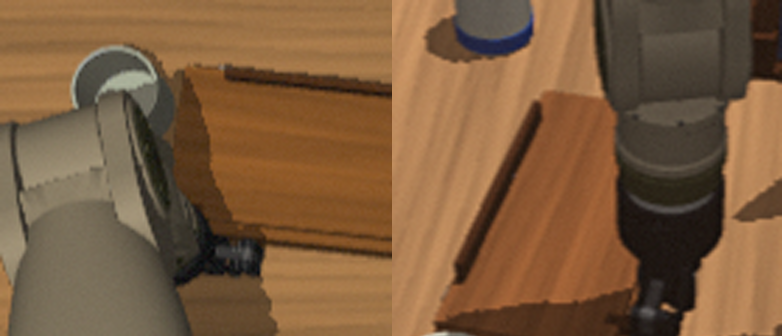

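The picture shows the hand over the knob, in line with it at about (640,315) in the right half, and clear of the box and mug. I'm closing the fingers now.

send_rows --series '[0,0,0,0,0,0,0.4,0,0,0,0,0,0,0.25,0,0,0,0,0,0,0.15,0,0,0,0,0,0,0,0,0,0,0,0,0,0,0,0,0,0,0,0,0]'

```text
clock: 3.53
tcp_pos: [0.526, 0.2312, 0.0545]
orientation: [0.001, 0.06, 0.998, 0.001]
wrist_force: [-0.3, 4.0, 4.8]
finger_gap: 0.0232
```

Run:
```python
from h import *
s=get_state();print(s["tcp_pos"],s["wrist_force"],s["finger_gap"])
```

```text
[0.52603945 0.2312168  0.05447949] [-0.25503719  3.98549213  4.80372173] 0.023243034411080558
```

send_rows --series '[-0.12,0,-1.2,0,0,0,0,-0.32,0,-2.38,0,0,0,0,-0.6,0,-3.55,0,0,0,0,-0.97,0,-4.69,0,0,0,0,-1.41,0,-5.81,0,0,0,0,-1.93,0,-6.89,0,0,0,0,-2.52,0,-7.93,0,0,0,0,-3.19,0,-8.93,0,0,0,0,-3.92,0,-9.88,0,0,0,0,-4.72,0,-10.78,0,0,0,0]'

```text
clock: 4.37
tcp_pos: [0.5683, 0.226, 0.158]
orientation: [-0.005, 0.06, 0.998, 0.001]
wrist_force: [-3.2, 7.2, -11.1]
finger_gap: 0.0236
```

send_rows --series '[-0.86,0,-0.84,0,0,0,0,-1.77,0,-1.62,0,0,0,0,-2.74,0,-2.33,0,0,0,0,-3.76,0,-2.97,0,0,0,0,-4.55,0,-3.41,0,0,0,0,-4.55,0,-3.41,0,0,0,0,-4.55,0,-3.41,0,0,0,0,-4.55,0,-3.41,0,0,0,0]'

```text
clock: 5.03
tcp_pos: [0.6144, 0.2203, 0.1939]
orientation: [-0.003, 0.06, 0.998, 0.001]
wrist_force: [-5.2, 4.2, 1.5]
finger_gap: 0.0232
```

Run:
```python
from h import *
cv2.imwrite("pics/b.png",np.hstack([cv2.resize(read_camera("top")[170:290,150:340],(475,300),interpolation=2),cv2.resize(read_camera("side")[200:360,220:360],(315,360),interpolation=2)[:300]]))
s=get_state();print(s["tcp_pos"],s["wrist_force"],s["finger_gap"],s["orientation"])
```

```text
[0.61438011 0.22031938 0.19388853] [-5.3114418   4.85050308  0.71359852] 0.023366239754064627 [-3.28882732e-03  5.99025479e-02  9.98198643e-01  5.81724790e-04]
```

View pics/b.png

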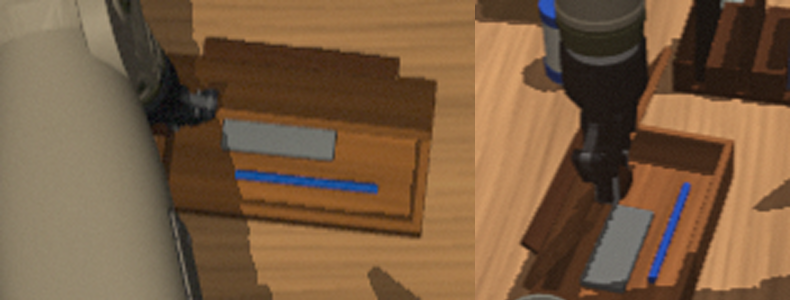

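send_rows --series '[0,0,0,0,0,0,0.7,0,0,0,0,0,0,0.7,0,0,0,0,0,0,0.7,0,0,-3,0,0,0,0.7,0,0,-6,0,0,0,0.7,0,0,-10,0,0,0,0.7,3,-5,-13,0,0,0,0.7,6,-9,-13,0,0,0,0.7,8,-13,-13,0,0,0,0.7,8,-17,-13,0,0,0,0.7]'

```text
clock: 5.97
tcp_pos: [0.5258, 0.0868, 0.326]
orientation: [0.001, 0.059, 0.998, 0.0]
wrist_force: [1.5, 0.0, 0.8]
finger_gap: 0.0596
```

Run:
```python
from h import *
s=get_state();print(s["tcp_pos"],s["wrist_force"],s["finger_gap"],s["joint_pos"])
P=(.5769,-.2410,.24)
for sw in(1,-1): rel((.5769,-.2410,.26),Rt(RACK[2],0,sw),f"above{sw}")
```

```text
[0.5258219  0.08677049 0.32598004] [1.46184829 0.0279935  0.79140302] 0.059618917479169024 [ 1.29503161e-02  2.20775404e-01  1.52574029e-01  1.50027980e+00
 -1.53745990e-04  1.31841094e-01]
above1 cm [ -8.94 -31.94   8.48] deg [ 0.1  0.1 86.1]
above-1 cm [ -8.94 -31.94   8.48] deg [ -0.1   0.1 -93.9]
```

send_rows --series '[-9,-32,5,0,0,86,0.7,-9,-32,5,0,0,86,0.7,-9,-32,5,0,0,86,0.7,-9,-32,5,0,0,86,0.7,-9,-32,5,0,0,86,0.7,-9,-32,5,0,0,86,0.7,-9,-32,5,0,0,86,0.7,-9,-32,5,0,0,86,0.7,-9,-32,5,0,0,86,0.7,-9,-32,5,0,0,86,0.7]'

```text
clock: 6.8
tcp_pos: [0.5777, -0.2452, 0.2728]
orientation: [-0.001, 0.637, 0.771, -0.0]
wrist_force: [-0.1, 0.6, 0.4]
finger_gap: 0.0594
```

Run:
```python
from h import *
s=get_state();print(s["tcp_pos"],s["joint_pos"])
rel((.5769,-.2410,.26),Rt(RACK[2],0,1),"above")
t=read_camera("top");si=read_camera("side")
cv2.imwrite("pics/cs.png",si);cv2.imwrite("pics/ct.png",t)
cv2.imwrite("pics/c.png",np.hstack([cv2.resize(t[170:270,195:345],(450,300),interpolation=2),cv2.resize(si[210:360,220:345],(350,420),interpolation=2)[:300]]))
```

```text
[ 0.57769102 -0.24515968  0.27280504] [-5.28835076e-01  4.16708230e-01  2.96699828e-01  1.45217180e+00
 -6.94553184e-04  8.53317156e-01]
above cm [0.42 0.01 3.15] deg [-0.1 -0.  13.7]
```

View pics/c.png

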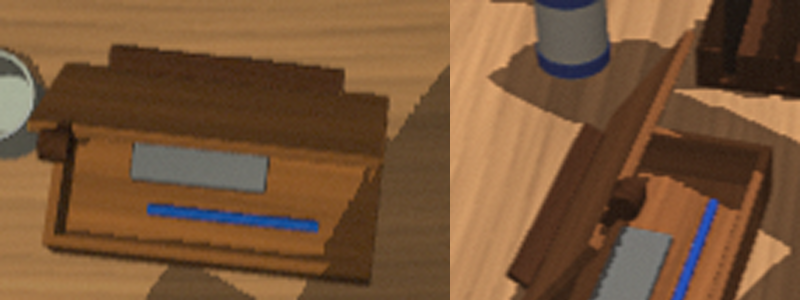

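Both views show the lid standing open and let go. The knob is at (53,140) in the left crop and (627,192) in the right one. I'll refit the box pose and the lid angle together.

```bash
cat > fit.py <<'E'
from h import *
L=[("t",(160,126),0,.14,.01),("t",(410,151),0,-.14,.01),("t",(398,277),.14,-.14,.01),("t",(140,251),.14,.14,.01),
("t",(190,127),.008,.1,.032),("t",(374,148),.008,-.1,.032),
("s",(187,256),0,-.14,.01),("s",(302,270),.14,-.14,.01),("s",(238,455),.14,.14,.01),("s",(277,437),.172,.11,.005)]
L2=[("t",(53,142),.172,.11,.005),("t",(112,46),.004,.1,.032),("t",(343,70),.004,-.1,.032),("s",(177,192),.172,.11,.005),("s",(241,32),.14,-.14,.005),("t",(383,153),.14,-.14,.01)]
B2=[("t",(45,247),-.075,.14,.06),("t",(368,283),-.075,-.14,.06),("s",(322,146),-.075,-.14,.06)]
c2=lambda k,p:np.array([195+p[0]/3,170+p[1]/3]) if k=="t" else np.array([220+p[0]/2.8,210+p[1]/2.8])
cn=dict(t="top",s="side"); f=lambda k,p:(tc if k=="t" else sc)(*p)
def res(v):
    b=pose2(*v[:3])
    return np.ravel([proj(cn[k],lidpt(b,v[3],*g))[0]-f(k,p) for k,p,*g in L]+[proj(cn[k],lidpt(b,v[4],*g))[0]-c2(k,p) for k,p,*g in L2]+[proj(cn[k],b([g]))[0]-c2(k,p) for k,p,*g in B2]+[(lidpt(b,v[3],.172,.11,.005)[:2]-[.526,.231])*200])
s=least_squares(res,[.61,.1,-.1,.03,1.],loss="soft_l1"); print(s.x.round(4),np.degrees(s.x[4])); print(res(s.x).reshape(-1,2).round(1).tolist())
b=pose2(*s.x[:3]); print("knob0",lidpt(b,s.x[3],.172,.11,.005),"knob",lidpt(b,s.x[4],.172,.11,.005),"ledge",lidpt(b,s.x[4],.012,0,.01))
E
python3 fit.py
```

```text
[ 0.6104  0.1081 -0.1187  0.0345  1.0068] 57.685538857499424
[[-1.8, -0.1], [0.3, 0.3], [-0.2, 0.4], [-0.9, 0.1], [-0.8, 1.8], [-0.3, 0.9], [-0.5, -1.6], [0.3, -0.7], [-0.1, -0.9], [0.3, 0.8], [1.2, 0.3], [0.0, -0.5], [0.9, -0.6], [-0.8, 1.4], [-0.3, -1.0], [-0.2, 0.6], [-0.8, -0.5], [1.0, -1.3], [0.4, -0.6], [0.3, -0.4]]
knob0 [0.52735078 0.22875135 0.07093786] knob [0.61076482 0.2188045  0.20803466] ledge [0.68686467 0.09895052 0.07548718]
```

Run:
```python
import cv2,numpy as np
t=cv2.imread("pics/ct.png");s=cv2.imread("pics/cs.png")
cv2.imwrite("pics/d.png",np.hstack([cv2.resize(t[200:320,340:480],(420,360),interpolation=2),cv2.resize(s[140:260,280:400],(360,360),interpolation=2)]))
```

```text
(no output)
```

View pics/d.png

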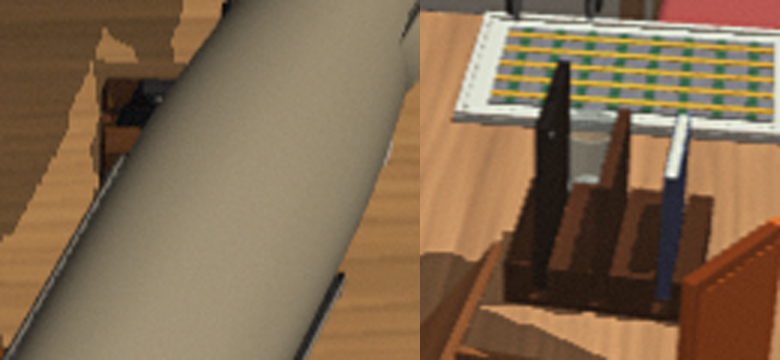

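The left half is mostly covered by the arm. In the right half the black tablet stands in the far slot, its top edge running from (540,122) to (565,62). I'm going to grasp it 25 mm below the top.

send_rows --series '[0.4,0,1,0,0,13.7,0.7,0.4,0,2,0,0,13.7,0.7,0.4,0,3,0,0,13.7,0.7,0.4,0,5,0,0,13.7,0.7,0.4,0,7,0,0,13.7,0.7,0.4,0,9,0,0,13.7,0.7,0.4,0,11,0,0,13.7,0.7,0.4,0,11.6,0,0,13.7,0.7,0.4,0,11.6,0,0,13.7,0.5,0.4,0,11.6,0,0,13.7,0.4]' --newtons 30

```text
clock: 7.73
tcp_pos: [0.5775, -0.2372, 0.159]
orientation: [0.0, 0.72, 0.694, 0.0]
wrist_force: [-0.4, 0.0, 0.9]
finger_gap: 0.0368
```

send_rows --series '[0,0,0,0,0,0,0.3,0,0,0,0,0,0,0.2,0,0,0,0,0,0,0.1,0,0,0,0,0,0,0,0,0,0,0,0,0,0,0,0,0,0,0,0,0]'

```text
clock: 8.23
tcp_pos: [0.578, -0.2378, 0.1601]
orientation: [0.001, 0.721, 0.693, 0.0]
wrist_force: [-0.2, 0.1, 5.8]
finger_gap: 0.0133
```

Run:
```python
from h import *
s=get_state();print(s["tcp_pos"],s["wrist_force"],s["ft_torque"],s["finger_gap"],s["joint_pos"])
cv2.imwrite("pics/e.png",cv2.resize(read_camera("side")[130:260,280:400],None,fx=3.5,fy=3.5,interpolation=2))
```

```text
[ 0.57799113 -0.23784838  0.16014795] [-0.19560892  0.05297673  5.81581525] [0.02162528 0.27677688 0.00090403] 0.013304648981006494 [-5.18690753e-01  4.34740568e-01  4.88389578e-02  1.18220027e+00
 -9.52102160e-05  1.09112078e+00]
```

View pics/e.png

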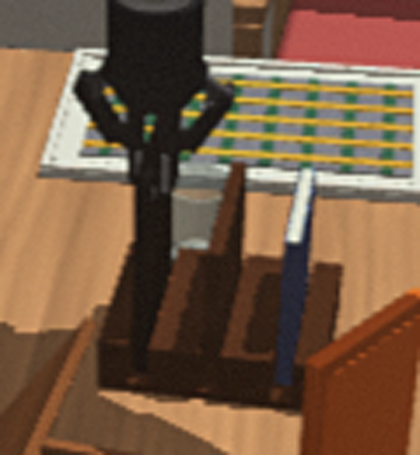

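send_rows --series '[0,0,0,0,0,0,0,0,0,0,0,0,0,0,0,0,-1,0,0,0,0,0,0,-2.5,0,0,0,0,0,0,-5,0,0,0,0,0,0,-8,0,0,0,0,0,0,-11,0,0,0,0,0,0,-14,0,0,0,0,0,0,-17,0,0,0,0,0,0,-20,0,0,0,0]' --newtons 70

```text
clock: 9.12
tcp_pos: [0.5768, -0.2369, 0.3597]
orientation: [-0.001, 0.721, 0.693, -0.0]
wrist_force: [0.7, -0.5, -4.3]
finger_gap: 0.0136
```

```bash
cat >> h.py <<'E'
TH=np.radians(58.5); BOX=(.6104,.1081,-.1187); H=.169
def onlid(up,off,dy=0,th=TH,h=H):
    """grasp point and attitude with tablet foot `up` along lid from the ledge, back `off` from the face"""
    return lidpt(pose2(*BOX),th,.012+up+h,dy,.01+.007+off), Rt(BOX[2],np.pi/2-th,1)
E
python3 - <<'E'
from h import *
s=get_state();print(s["tcp_pos"],s["wrist_force"],s["finger_gap"],s["joint_pos"])
for a in((.10,.03),(.06,.015),(.01,.004)): print(onlid(*a)[0]); rel(*onlid(*a),str(a))
E
```

```text
[ 0.57675268 -0.23693423  0.35972771] [ 0.6894707  -0.50149454 -4.26737673] 0.013600008783303204 [-5.18563214e-01  4.31908760e-01  5.32252191e-01  1.67240277e+00
  2.41531872e-04  1.09111235e+00]
[0.57887539 0.11185965 0.32414932]
(0.1, 0.03) cm [34.78 -0.16  5.18] deg [-31.5  -1.3   4.4]
[0.58692866 0.11089921 0.28220623]
(0.06, 0.015) cm [34.71  0.65  9.37] deg [-31.5  -1.3   4.4]
[0.60355671 0.10891613 0.23382674]
(0.01, 0.004) cm [34.57  2.32 14.21] deg [-31.5  -1.3   4.4]
```

send_rows --series '[2,0,-1,-3,0,0.4,0,5,0,-1,-6,-0.2,0.8,0,9,0,-1,-10,-0.4,1.4,0,13,0,-1,-14,-0.5,2,0,17,0,-1,-18,-0.7,2.5,0,21,0,-1,-22,-0.9,3,0,25,0,-1,-26,-1,3.6,0,29,0,-1,-30,-1.2,4.2,0,32.5,0,-1,-31.5,-1.3,4.4,0,34.8,0,-1,-31.5,-1.3,4.4,0]'

```text
clock: 9.95
tcp_pos: [0.5873, 0.1137, 0.3668]
orientation: [0.202, 0.719, 0.641, 0.18]
wrist_force: [-0.3, -0.8, -4.5]
finger_gap: 0.0134
```

send_rows --series '[0,0,0,0,0,0,0,0,0,0,0,0,0,0]'

```text
clock: 10.12
tcp_pos: [0.5895, 0.112, 0.3674]
orientation: [0.202, 0.719, 0.641, 0.179]
wrist_force: [-0.7, -0.4, -3.8]
finger_gap: 0.0132
```

Run:
```python
from h import *
s=get_state();print(s["tcp_pos"],s["wrist_force"],s["finger_gap"],s["joint_pos"])
for a in((.10,.03),(.06,.015),(.01,.004)): rel(*onlid(*a),str(a))
t=read_camera("top");si=read_camera("side")
cv2.imwrite("pics/f.png",np.hstack([cv2.resize(t[130:290,195:345],(375,400),interpolation=2),cv2.resize(si[120:320,220:400],(360,400),interpolation=2)]))
```

```text
[0.58947792 0.11201443 0.36740646] [-0.72106458 -0.44804331 -3.82035192] 0.013227755440620999 [ 0.11418712 -0.07415639 -0.22270672  0.88709004 -0.11980552  1.76640784]
(0.1, 0.03) cm [-0.13 -3.14  5.02] deg [-0.2 -0.   0.2]
(0.06, 0.015) cm [-0.13 -4.63  9.02] deg [-0.2 -0.   0.2]
(0.01, 0.004) cm [-0.12 -5.72 14.02] deg [-0.2 -0.   0.2]
```

View pics/f.png

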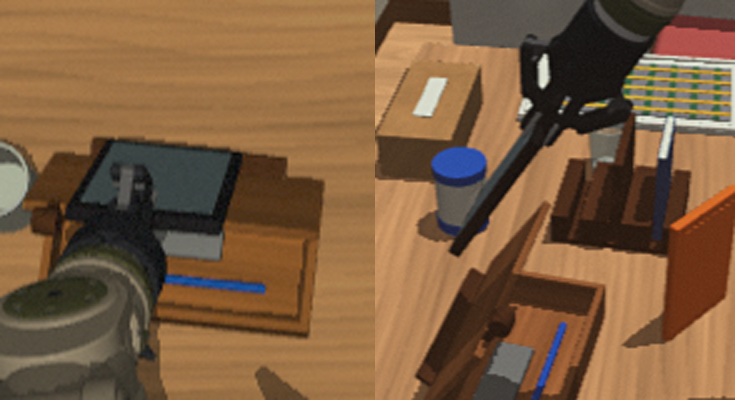

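Left half: the tablet is held with its screen outward (dark glass) at about (160,180), over the lid. Right half: it runs parallel to the lid, with its foot at (457,252). I'm now lowering it along the lid.

send_rows --series '[-0.1,-0.8,1,0,0,0,0,-0.1,-1.8,2.5,0,0,0,0,-0.1,-2.8,4.2,0,0,0,0,-0.1,-3.4,6,0,0,0,0,-0.1,-3.8,8,0,0,0,0,-0.1,-4.2,10,0,0,0,0,-0.1,-4.6,11.5,0,0,0,0,-0.1,-4.8,12.5,0,0,0,0,-0.1,-4.8,13,0,0,0,0,-0.1,-4.8,13,0,0,0,0]'

```text
clock: 11.05
tcp_pos: [0.6177, 0.1049, 0.2312]
orientation: [0.203, 0.72, 0.639, 0.179]
wrist_force: [-0.5, -0.5, -3.0]
finger_gap: 0.0127
```

Run:
```python
from h import *
s=get_state();print(s["tcp_pos"],s["wrist_force"],s["finger_gap"],s["joint_pos"])
for a in((.01,.004),(0,0)): rel(*onlid(*a),str(a))
t=read_camera("top");si=read_camera("side")
cv2.imwrite("pics/g.png",np.hstack([cv2.resize(t[150:270,195:335],(350,300),interpolation=2),cv2.resize(si[180:360,215:345],(433,600),interpolation=2)[:300]]) if 0 else np.hstack([cv2.resize(t[160:270,195:325],(390,330),interpolation=2),cv2.resize(si[210:320,220:350],(390,330),interpolation=2)]))
```

```text
[0.61765425 0.10486244 0.23123194] [-0.47904941 -0.47876844 -3.03773659] 0.01270706500248751 [ 0.09399331  0.02426153 -0.46491605  0.54419196 -0.11206101  1.75349455]
(0.01, 0.004) cm [ 0.24 -1.1   0.89] deg [-0.1  0.1 -0. ]
(0, 0) cm [ 0.24 -1.5   1.89] deg [-0.1  0.1 -0. ]
```

View pics/g.png

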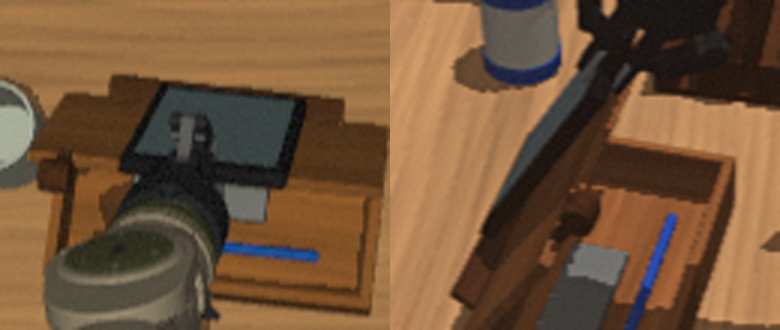

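Left half: the tablet foot runs from (165,85) to (305,98), just above the ledge at (112,76)–(343,100). It is nearly centred and parallel, so I'm closing in.

send_rows --series '[0.3,-0.5,0.3,0,0,0,0,0.5,-0.9,0.8,0,0,0,0,0.5,-1.1,1.1,0,0,0,0,0.5,-1.1,1.3,0,0,0,0,0.5,-1.1,1.3,0,0,0,0]'

```text
clock: 11.57
tcp_pos: [0.6152, 0.1115, 0.2149]
orientation: [0.203, 0.719, 0.639, 0.18]
wrist_force: [-0.4, 0.1, -4.0]
finger_gap: 0.0132
```

Run:
```python
from h import *
s=get_state();print(s["tcp_pos"],q2R(s["orientation"]).inv().apply(s["wrist_force"]),s["ft_torque"],s["finger_gap"])
rel(*onlid(0,0))
```

```text
[0.61524219 0.11150766 0.21492623] [ 0.02495692 -2.40797336  3.19780536] [ 0.12994456  0.9797144  -0.03209729] 0.01315021064682873
 cm [-0.39 -0.38  0.67] deg [-0.   0.   0.1]
```

send_rows --series '[0,0,0.15,0,0,0,0,0,0,0.3,0,0,0,0,0,0,0.45,0,0,0,0,0,0,0.6,0,0,0,0,0,0,0.6,0,0,0,0]'

```text
clock: 11.98
tcp_pos: [0.6189, 0.1109, 0.2103]
orientation: [0.203, 0.72, 0.639, 0.18]
wrist_force: [0.7, -0.4, -3.9]
finger_gap: 0.0133
```

Run:
```python
from h import *
s=get_state();print(s["tcp_pos"],q2R(s["orientation"]).inv().apply(s["wrist_force"]),s["ft_torque"],s["finger_gap"])
rel(*onlid(0,0))
```

```text
[0.6189287  0.11087105 0.21034999] [-0.29420298 -1.40807807  3.69501599] [ 0.0749472   1.01492356 -0.05239556] 0.013309997230154975
 cm [-0.38 -0.46  0.08] deg [0. 0. 0.]
```

Not in contact yet, so I'm going down in smaller steps.

send_rows --series '[0,0,0.1,0,0,0,0,0,0,0.2,0,0,0,0,0,0,0.3,0,0,0,0,0,0,0.3,0,0,0,0]'

```text
clock: 12.32
tcp_pos: [0.62, 0.1118, 0.2101]
orientation: [0.203, 0.719, 0.64, 0.181]
wrist_force: [-12.4, 3.0, 9.0]
finger_gap: 0.0132
```

Run:
```python
from h import *
s=get_state();print(s["tcp_pos"],q2R(s["orientation"]).inv().apply(s["wrist_force"]),s["ft_torque"],s["finger_gap"])
rel(*onlid(0,0))
t=read_camera("top");si=read_camera("side")
cv2.imwrite("pics/i.png",np.hstack([cv2.resize(t[160:250,205:315],(385,315),interpolation=2),cv2.resize(si[215:305,220:330],(385,315),interpolation=2)]))
```

```text
[0.62002633 0.11182016 0.21009295] [  1.54566361  -6.07315374 -14.35702095] [0.43589332 2.17229073 0.0041647 ] 0.013151372077879227
 cm [-0.48 -0.53  0.01] deg [ 0.1 -0.1  0.1]
```

View pics/i.png

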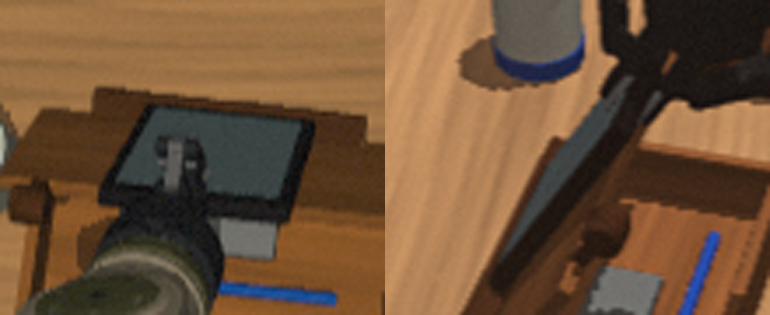

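The foot is on the ledge: the axial force jumped, and the pose agrees with the model. I'll ease off and bring the back toward the lid.

send_rows --series '[0,0,-0.25,0,0,0,0,0,-0.15,-0.25,0,0,0,0,0,-0.3,-0.25,0,0,0,0,0,-0.3,-0.25,0,0,0,0]'

```text
clock: 12.75
tcp_pos: [0.6165, 0.1111, 0.2083]
orientation: [0.203, 0.72, 0.639, 0.18]
wrist_force: [1.3, -1.3, -3.3]
finger_gap: 0.013
```

Run:
```python
from h import *
s=get_state();print(s["tcp_pos"],q2R(s["orientation"]).inv().apply(s["wrist_force"]),s["ft_torque"],s["finger_gap"])
rel(*onlid(0,0))
```

```text
[0.61646132 0.11113049 0.20832744] [-1.11177028 -0.4841462   3.60107739] [0.17003442 0.87042232 0.03479954] 0.01302453845339052
 cm [-0.37 -0.14  0.04] deg [0. 0. 0.]
```

send_rows --series '[0,-0.05,0,0,0,0,0,0,-0.1,0,0,0,0,0,0,-0.1,0,0,0,0,0]'

```text
clock: 13.0
tcp_pos: [0.6161, 0.1112, 0.2082]
orientation: [0.204, 0.72, 0.639, 0.18]
wrist_force: [1.8, -0.3, -4.0]
finger_gap: 0.0135
```

Run:
```python
from h import *
s=get_state();print(s["tcp_pos"],q2R(s["orientation"]).inv().apply(s["wrist_force"]),s["ft_torque"],s["finger_gap"])
rel(*onlid(0,0))
```

```text
[0.61610159 0.11119996 0.20815167] [-0.03460732 -0.56141436  4.39111471] [0.1355049  0.55565641 0.01065276] 0.013495466862865742
 cm [-0.38 -0.1   0.04] deg [0.1 0.  0. ]
```

send_rows --series '[0,0,0,0,0,0,0.2,0,0,0,0,0,0,0.3,0,0,0,0,0,0,0.5,0,0,0,0,0,0,0.5,0,0,0,0,0,0,0.5,0,0,-1,0,0,0,0.5,0,0,-3,0,0,0,0.5,0,0,-5,0,0,0,0.5,0,0,-8,0,0,0,0.5,0,0,-11,0,0,0,0.5]'

```text
clock: 13.83
tcp_pos: [0.5574, 0.1181, 0.3029]
orientation: [0.203, 0.72, 0.639, 0.18]
wrist_force: [0.1, 0.7, 0.1]
finger_gap: 0.0429
```

send_rows --series '[0,-2,-3,0,0,0,0.5,0,-5,-5,0,0,0,0.5,-3,-8,-7,0,0,0,0.5,-7,-11,-8,0,0,0,0.5,-11,-14,-8,0,0,0,0.5,-15,-14,-8,0,0,0,0.5,-19,-14,-8,0,0,0,0.5,-22,-14,-8,0,0,0,0.5,-22,-14,-8,0,0,0,0.5]'

```text
clock: 14.58
tcp_pos: [0.3717, -0.0825, 0.2986]
orientation: [0.206, 0.719, 0.639, 0.18]
wrist_force: [0.4, 0.3, 0.5]
finger_gap: 0.0425
```

Run:
```python
from h import *
s=get_state();print(s["tcp_pos"],s["wrist_force"])
t=read_camera("top");si=read_camera("side")
cv2.imwrite("pics/j.png",np.hstack([cv2.resize(t[160:280,195:345],(450,360),interpolation=2),cv2.resize(si[200:340,215:351],(350,360),interpolation=2)]))
```

```text
[ 0.37170501 -0.08252759  0.29857488] [0.44412694 0.25862293 0.53715448]
```

View pics/j.png

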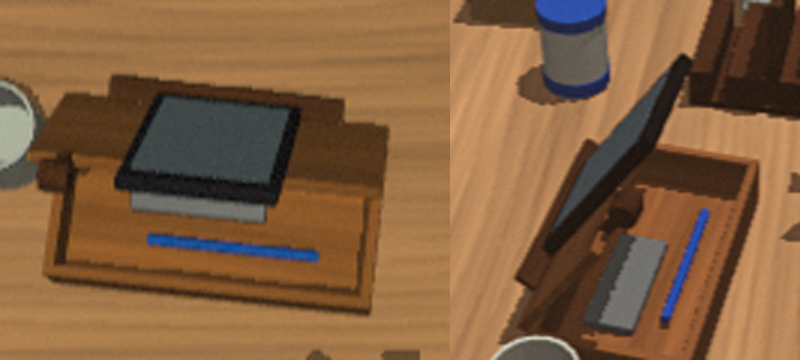

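Left half: the tablet lies on the lid with its screen outward and its foot at the ledge, (162,94)–(300,107). The knob at (55,172) is where it was before. I'll check it against the model.

Run:
```python
from h import *
O=[("t",(162,94),0,.062,.014),("t",(300,107),0,-.062,.014),("t",(116,189),.19,.062,0),("t",(274,204),.19,-.062,0),("s",(552-450,249),0,.062,0),("s",(690-450,58),.19,-.062,.007)]
c=lambda k,p:np.array([195+p[0]/3,160+p[1]/3]) if k=="t" else np.array([215+p[0]*.3886,200+p[1]*.3889])
b=pose2(*BOX);cn=dict(t="top",s="side")
def res(v): # th, dy, up, off at foot, pitch, in-plane tilt
    th,dy,up,pit,roll=v; o=[]
    for k,p,z,y,x in O:
        zz=z*np.cos(roll)-y*np.sin(roll); yy=y*np.cos(roll)+z*np.sin(roll)
        o.append(proj(cn[k],lidpt(b,th,.012+up+zz*np.cos(pit)-x*np.sin(pit),dy+yy,.01+x*np.cos(pit)+zz*np.sin(pit)))[0]-c(k,p))
    return np.r_[np.ravel(o),(th-1.02)/.03]
s=least_squares(res,[1.02,0,0,0,0]);print("th,dy,up,pitch,roll",s.x.round(4));print(s.fun.round(1))
```

```text
th,dy,up,pitch,roll [ 1.0237e+00 -5.1000e-03  8.0000e-04 -3.0100e-02  2.1300e-02]
[-0.5 -1.   1.8 -0.1 -1.1  0.3  0.7  1.4  0.5  2.6 -0.7 -1.7  0.1]
```

```bash
python3 -c "
from workcell import *
print(hand_in(), get_state()['wrist_force'])"
```

```text
the job is handed in; nothing more can be done
the job is handed in; nothing more can be done
```

The lid is raised and the tablet is leaning on it with its screen outward. I handed the job in at about 15 s of the 69 s allowed.

**What I did:** I gripped the lid knob, swung the lid up along its arc and let go. Then I pulled the black tablet out of the rack's far slot, tilted it parallel to the lid and lowered it until I felt the foot touch the ledge. I brought its back against the lid, released it and moved the arm clear.

**Last checks:**
- **Lid angle:** the image fit gave about 58°, and the path of the hand while lifting gave about 59.5°. The knob did not visibly move when the tablet was placed.
- **Tablet position:** the foot is about 1 mm from the ledge corner and about 5 mm off the ledge's middle.
- **Tablet angles:** the fit put it about 1.7° from flat and 1.2° from straight. The flatness figure is about as large as the fit's own error (residuals up to 2.6 pixels).
- **Arm:** the wrist force was near zero after backing away, so it was touching nothing.
- **Book, frame and cups:** I saw no sign that any of them moved, but I did not measure their positions at the end.

The first rack fit had two mispicked side-view corners, about 7 pixels off. The grasp was not affected.

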